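Clamp a rack of blood tubes on the bench shaker

TASK

Get the rack of blood tubes ready for mixing: squeeze the orange spring button of the shaker's clamp bar and slide the bar out to make room, stand the rack upright on the platform with one end between the corner guides of the fixed stop, then squeeze the button again and slide the bar up to the rack, letting the button pop fully out in the hole that just traps the rack against the stop. Do not tip or drop the rack, and leave the petri dish, the dropper bottle and the timer where they are.

Things in the scene. Friction and masses are not known exactly. Their poses are not given: they have to be found in the camera images.
- shaker: pale bench shaker, fixed; origin: centre of its underside on the worktop; x points away from its front panel (dials face -x), y along its length, z up. Aluminium platform 200 x 310 mm; its dark mat, where the rack stands, is 76 mm above the origin. Square 14 mm tube along y at x = -82 mm with 5 holes, rod at x = +82 mm: tops 37 mm above the mat, end brackets at y = +-148 mm, 44 mm above it
- stop_face (a point): centre of the foot of the fixed stop's rubber face, on the mat: shaker x = 0, y = +125 mm, z = 76 mm; the face looks to shaker -y; the stop is 38 mm high. Two corner guides, 22 mm high, leave 70 mm between them (shaker x = -35 to +35 mm) and reach 28 mm along -y from the face, then widen as a lead-in for 12 mm more
- rack_seat (a point): point on the mat below the centre of a rightly clamped rack: shaker x = 0, y = +49 mm, z = 76 mm
- clamp_bar (a joint): how far the clamp bar is slid out (m), growing away from the stop, along shaker -y. Gap between stop and bar = 112 mm + this. Holes at 0 (start), 0.020, 0.040, 0.060, 0.080, play 1 mm each way; end stop 0.0815. The hole at 0.040 (gap 152 mm) just traps the rack. Sliding takes about 3 N; a rack set askew jams it. The bar stands 10 to 44 mm above the mat and can push the rack along
- release_button (a joint): how far the orange button is pressed in (m): 0 popped out, its tooth in a hole, bar locked; 0.008 home; beyond 0.0065 the bar slides free. Spring 3 N at first, 8 N at home. Let go between holes it rests at about 0.0055 and pops out when a hole comes up; let go within about 2 mm of a hole it pulls the bar in and pops out
- clamp_grip (a point): where to squeeze: in the middle of the blue sleeve at the front end of the bar, between its back face and the pressed button, 32 mm above the mat; moves with the bar; axes as the shaker's. The bar's face to the rack lies 45 mm from it along shaker +y. Sleeve: 33 mm thick (shaker x), 58 mm long outside the bar (y), 8 to 52 mm above the mat
- button_face (a point): middle of the orange button's front face, which looks to shaker -x; the button is 26 mm long (y), 20 mm high, and stands 11 mm proud of the sleeve, 3 mm when pressed home (push along shaker +x). Squeezed with one finger here and one on the sleeve's back face, the grasp is 44 mm wide at first, 36 mm at home
- rack_center (a point): centre of the blue tube rack, 33 mm above its underside; 62 mm wide (its x), 148 mm long (its y), 66 mm high, about 0.3 kg, with a full end cheek at each end. Grip it across at mid length by its upper plate: 54 mm wide, 52 to 55 mm above the underside. Four capped tubes, stuck fast within 20 mm of the middle, rise to 89 mm. Either end may go to the stop
- petri_center (a point): centre of a closed petri dish, 62 mm across, 16 mm high; a bystander
- dropper_center (a point): centre of a dropper bottle with a blue cap, 27 mm across, 63 mm high; a bystander
- timer_center (a point): centre of a white timer with three keys, 66 x 58 x 20 mm; a bystander
Things that resemble listed ones, but are neither listed nor needed, are in the scene too. Of the things that look like the part that bears rack_center, the larger one is meant.

How it is judged:
By the outcome, as a careful person would: the job done as asked, in the order asked, and still so for the second after the job is handed in, with the robot touching nothing.
It also fails if it takes over 69 s, if anything falls off the work surface, if the arm or the gripper's body presses on something with over 40 N, if the wrist force passes 120 N, or if a joint passes its speed limit or range.

ROBOT

A 6-joint arm with a two-finger parallel gripper is mounted at the origin on a cart in front of the work surface, level with it; the furniture and walls round the work are solid. World frame = base frame: x ahead of the robot, y to its left, z up, the work surface at z = 0. Lengths are in mm, angles in rad, forces in N, time in s.
With the tool pointing down it reaches from about 275 to 750 mm from the base axis. Payload 10.2 kg.
Tool frame: the origin (TCP) lies on the front face of the gripper's body, between the roots of the fingers; the fingertips stand 73 mm ahead of it and the grasp point (between the pads) lies 54 mm ahead of it; z points along the fingers, y is the line along which they close (so a half turn about z gives the same grasp; the last joint's range is limited). The gripper opens to 85 mm and grips with 20 to 120 N. Pads are 22 mm wide; open, the fingers measure 114 mm over their backs; the gripper's body (76 mm by 85 mm) begins 54 mm behind the grasp point. The pads swing forward as they close: fully open they stand 13 mm farther back than shut.
Start: joints at [-1.538, 0.313, 1.498, -0, 1.331, -0.223], TCP at [132.822, -507.927, 303.894] pointing down, gripper open.
Joint ranges: [-2.94, 2.94], [-0.97, 2.17], [0.19, 2.56], [-1.23, 4.37], [0.02, 3.11], [-2.88, 2.88]. Speed limits (rad/s): [2.39, 2.39, 3.01, 3.14, 3.14, 3.14].

INTERFACE

Orientations are given as a unit quaternion [w, x, y, z].
In Python, from rig import * gives the robot as it stands.
- The arm moves only by the tool step_arm, never from a script. Its argument "plan" is a list of rows, each an object with "offset": the shift along the tool's x, y, z in cm, a list of three; "rot": the turn, a rotation vector about the tool's x, y, z in degrees, a list of three; "gripper": the finger opening in cm, from 0 to 8.54. In form: [{"offset": [x, y, z], "rot": [wx, wy, wz], "gripper": gripper}, ...]. A call has 1 to 12 rows; each row is the pose to reach, as a shift and turn from the pose commanded when the call began, along the tool's axes at that moment; what a row does not reach only later rows make up. A row lasts 1/10 s, in which the tool goes at most 50 mm and 8.59 degrees, less where a joint would pass 70% of its speed; a pose out of reach is approached as far as the arm can. A call with a gripper value outside its range is refused whole. The fingers move at their own pace and stop on an object; "squeeze" is the grip in N (left out, the last holds). Time passes only in rows, so rows that repeat a pose let the fingers close. It gives the time, the measured TCP pose, the force, the opening and the grip force at its end, in the units of the state.
- sense(): the state, without advancing time (a new reading comes with each control period).
- capture(name): name is "side" or "top" or "wrist"; returns a dict with "color" (400x640x3 uint8, red, green, blue), "depth" (400x640 float32, mm along the optical axis (not along the pixel's ray), 0 where there is no reading), "vertical_fov" (degrees; the focal length in pixels is half the picture's height over the tangent of half this angle, whatever the lens; pixels are square), "cx", "cy" (the principal point, pixels), "rvec" (rotation vector, rad) and "tvec" (3), from world to camera coordinates, as OpenCV has them; the wrist camera has in their place "mount" (4x4, takes a point from camera to tool coordinates, whose origin is the TCP and whose axes are the flange's). Camera axes: x right, y down, z forward; pixel columns grow to the right and rows downward; lengths in mm; the calibration is good to about 2 mm. A picture is of the moment at which its call begins: read the wrist's pose just before it.
- finish_job(): hands the job in; it is judged then, once.
The state is a dict: "time_s": time; "joints": joint angles; "dq": joint speeds; "tau": joint torques, N m; "eef_pos": TCP position; "ee_rot": TCP orientation; "force": force on the tool from outside, world axes, zero at the start; "wrist_torque": the same for the moment, N m; "grip_width": opening from 0.0 (shut) to 1.0 (fully open); "grip_force": force on a finger pad.
Only numpy, scipy, OpenCV 4.12 (cv2) and the standard library are available. Lean on these libraries where they do the work, as an engineer would, in place of code of your own. Each camera call takes 0.05 s, during which the arm holds its last target. There are 200 camera calls.

## Working session

There is one attempt and no reset: what is moved stays moved. The work goes in short steps, Python scripts to look and compute and a tool call to move; the robot and the scene stay as the last step left them, time stands still between calls to the robot, and variables do not carry over. Pictures are saved under pics/ and viewed, at most 10 in all, crops included, and the job is handed in when it is done.

Besides the shell and the picture viewer there is one more tool, called after "Emit:" by a JSON object that holds its "op" and its "data". step_arm: Moves the arm, as the interface text tells. Its arguments: {"type":"object","properties":{"plan":{"type":"array"},"squeeze":{"type":"number"}},"required":["plan"]}

```bash
ls; mkdir -p pics
cat > h.py <<'E'
from rig import *
import numpy as np, cv2, pickle
from scipy.spatial.transform import Rotation as R
def q2R(q): return R.from_quat([q[1],q[2],q[3],q[0]]).as_matrix()
def cam(name):
    s=sense(); c=capture(name); h=c["color"].shape[0]
    c["f"]=h/2/np.tan(np.radians(c["vertical_fov"])/2)
    if "mount" in c:
        T=np.eye(4); T[:3,:3]=q2R(s["ee_rot"]); T[:3,3]=s["eef_pos"]
        M=T@np.array(c["mount"]); c["Rcw"]=M[:3,:3]; c["o"]=M[:3,3]
    else:
        Rm=R.from_rotvec(np.ravel(c["rvec"])).as_matrix(); c["Rcw"]=Rm.T; c["o"]=-Rm.T@np.ravel(c["tvec"])
    return c
def ray(c,u,v): return c["Rcw"]@np.array([(u-c["cx"])/c["f"],(v-c["cy"])/c["f"],1.])
def onz(c,u,v,z):
    d=ray(c,u,v); return c["o"]+d*(z-c["o"][2])/d[2]
def dp(c,u,v):
    return c["o"]+ray(c,u,v)*c["depth"][int(v),int(u)]
def cloud(c):
    v,u=np.mgrid[:400,:640]; d=c["depth"]
    P=np.stack([(u-c["cx"])/c["f"]*d,(v-c["cy"])/c["f"]*d,d],-1)
    P=P@c["Rcw"].T+c["o"]; P[d==0]=np.nan; return P
def save(c,n,scale=1,crop=None):
    im=c["color"][...,::-1]
    if crop: x0,y0,x1,y1=crop; im=im[y0:y1,x0:x1]
    if scale!=1: im=cv2.resize(im,None,fx=scale,fy=scale,interpolation=cv2.INTER_CUBIC)
    cv2.imwrite("pics/"+n+".png",im)
E
python3 - <<'E'
from h import *
a=cam("top");b=cam("side")
save(a,"top0");save(b,"side0")
pickle.dump((a,b),open("c0.pkl","wb"))
s=sense();print(s)
print(a["o"],b["o"],a["f"])
E
```

```text
pics
{'time_s': 0.1, 'joints': array([-1.53841640e+00,  3.13397419e-01,  1.49832556e+00, -4.72985985e-06,
        1.33101044e+00, -2.23392633e-01]), 'dq': array([ 0.00016346, -0.0012746 , -0.00196993,  0.00095237, -0.0012717 ,
        0.00034365]), 'tau': array([ 3.14234319e-03, -4.12896287e+01, -2.60142034e+01, -1.91731860e-04,
        2.99741594e-03, -6.17899385e-07]), 'eef_pos': array([ 132.80782425, -507.78132925,  303.40391736]), 'ee_rot': array([-5.68002261e-04,  9.91833456e-01,  1.27538506e-01,  5.21059075e-05]), 'force': array([-0.0143477 , -0.42194307,  0.21227553]), 'wrist_torque': array([-0.02716651,  0.01771461, -0.02455568]), 'grip_force': 0.0, 'grip_width': 1.0003806547615943}
[ 408.12939538  -46.37303946 1330.66619611] [  580.84386228 -1291.31915186   652.37690695] 371.53366999130947
```

View pics/top0.png

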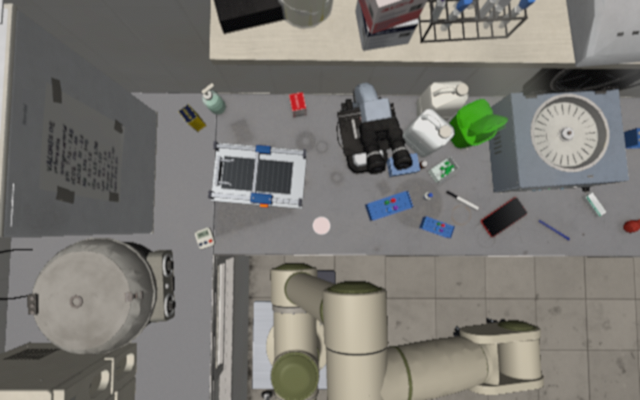

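View pics/side0.png

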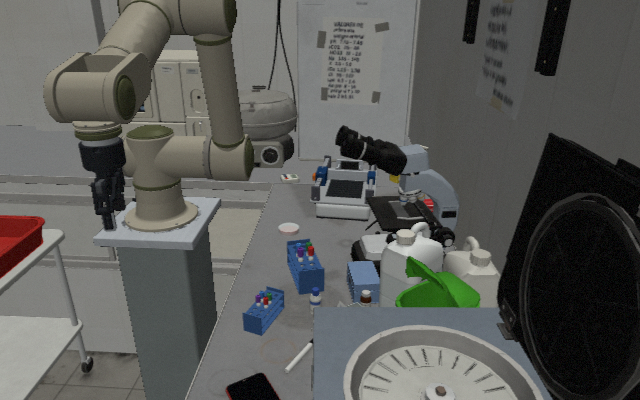

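The top view has world +x up and +y left. Rack candidates are the large blue rack at (389,206), the smaller blue rack at (437,227) and a blue box by the microscope at (403,165). I choose the larger rack at (389,206). The shaker is at (258,176), its orange button at (263,206), the petri dish at (321,226), the dropper at (429,195) and the timer at (204,238).

Run:
```python
from h import *
a,b=pickle.load(open("c0.pkl","rb"))
im=a["color"][...,::-1]
l=cv2.resize(im[135:220,200:315],None,fx=5,fy=5,interpolation=cv2.INTER_CUBIC)
r=cv2.resize(im[150:245,355:460],None,fx=4,fy=4,interpolation=cv2.INTER_CUBIC)
cv2.imwrite("pics/crop0.png",np.vstack([cv2.resize(l,(575,425))[:], ])) 
H=l.shape[0]; o=np.zeros((max(l.shape[0],r.shape[0]),l.shape[1]+r.shape[1],3),np.uint8)
o[:l.shape[0],:l.shape[1]]=l;o[:r.shape[0],l.shape[1]:]=r
o=cv2.resize(o,(800,int(o.shape[0]*800/o.shape[1])));cv2.imwrite("pics/crop0.png",o);print(o.shape)
P=cloud(a); hsv=cv2.cvtColor(a["color"],cv2.COLOR_RGB2HSV)
m=cv2.inRange(hsv,(105,110,60),(125,255,255))
n,L,st,ce=cv2.connectedComponentsWithStats(m)
for i in range(1,n):
    if st[i,4]>25:
        p=P[L==i]; 
        print(i,st[i],ce[i].round(1),np.nanmedian(p,0).round(1),np.nanpercentile(p[:,2],[5,50,95]).round(0), cv2.minAreaRect(p[:,:2].astype(np.float32)[~np.isnan(p[:,0])]))
for z in [(321,226),(429,195),(204,238)]: print(z,dp(a,*z).round(1))
```

```text
(341, 800, 3)
1 [457   0  16  11 101] [463.    3.8] [ 733.4 -260.9  818.1] [807. 818. 823.] ((748.6627807617188, -272.32305908203125), (14.797096252441406, 45.58863830566406), 58.04305648803711)
2 [520   0  14   8  68] [525.6   2.5] [ 737.2 -353.2  816. ] [808. 816. 823.] ((737.7037353515625, -354.3947448730469), (12.661109924316406, 7.178245544433594), 64.09168243408203)
3 [625 129  15  19 237] [632.2 138.7] [  734.7 -1177.9    43.7] [18. 44. 67.] ((739.1805419921875, -1204.608154296875), (57.946956634521484, 66.18788146972656), 5.415124416351318)
4 [256 145  14   9  95] [262.7 148.9] [669.3 116.6 122. ] [119. 122. 126.] ((669.6941528320312, 118.41413879394531), (44.48286056518555, 23.95919418334961), 85.2782974243164)
5 [251 193  21  11 165] [260.7 198. ] [507.5 119.5 128.9] [125. 129. 133.] ((507.23876953125, 119.85113525390625), (64.53209686279297, 27.41357421875), 83.03788757324219)
6 [366 192  47  28 663] [388.7 205.7] [ 489.4 -305.4   55.8] [ 7. 56. 68.] ((491.10357666015625, -311.3107604980469), (58.95075225830078, 147.4607391357422), 18.75691795349121)
8 [420 217  34  20 343] [436. 227.] [ 417.5 -472.5   39.6] [19. 40. 50.] ((418.1838684082031, -482.9297180175781), (104.50606536865234, 43.78469467163086), 71.02381896972656)
(321, 226) [418.9 -78.4  15. ]
(429, 195) [ 526.9 -447.    66.1]
(204, 238) [374.3 332.2  17.2]
```

View pics/crop0.png

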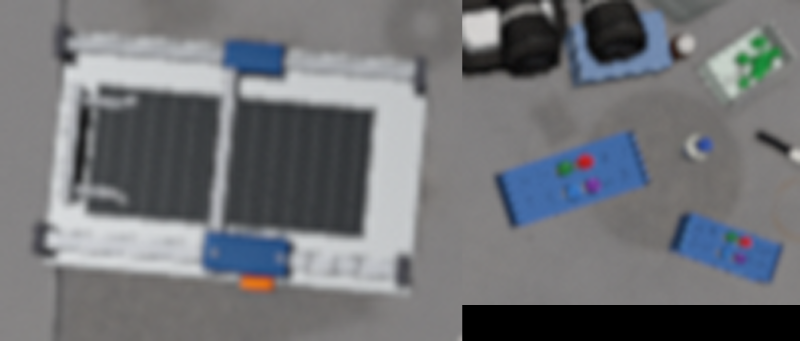

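The crop confirms it: the larger rack is at left-centre of the right half, and the smaller decoy is below and right of it. The shaker's stop is on its left (+y world), and the clamp bar is near mid-length with the orange button facing the robot. Next I estimate the shaker pose from the four dark bracket tops, and the rack pose.

```bash
cat >> h.py <<'E'
def local(c,P,org,yaw):
    ...
def fit2(src,dst):
    src=np.array(src,float);dst=np.array(dst,float);a=src-src.mean(0);b=dst-dst.mean(0)
    th=np.arctan2((a[:,0]*b[:,1]-a[:,1]*b[:,0]).sum(),(a*b).sum())
    Rm=np.array([[np.cos(th),-np.sin(th)],[np.sin(th),np.cos(th)]])
    t=dst.mean(0)-Rm@src.mean(0); return th,t,np.linalg.norm(src@Rm.T+t-dst,axis=1)
E
python3 - <<'E'
from h import *
a,b=pickle.load(open("c0.pkl","rb"))
hsv=cv2.cvtColor(a["color"],cv2.COLOR_RGB2HSV);g=hsv[...,2]
sub=np.zeros_like(g);sub[135:215,203:312]=255
m=((g<85)&(sub>0)).astype(np.uint8)
P=cloud(a)
n,L,st,ce=cv2.connectedComponentsWithStats(m)
for i in range(1,n):
    if st[i,4]>5: print(st[i],ce[i].round(1),onz(a,*ce[i],120).round(1),np.nanmedian(P[L==i],0).round(0))
# tube/rod ridge points in depth: 110..116 high
s=P[140:215,205:310].reshape(-1,3); 
q=s[(s[:,2]>70)&(s[:,2]<90)]
print("mat",cv2.minAreaRect(q[:,:2].astype(np.float32)),np.median(q[:,2]))
q=s[(s[:,2]>50)]
print("all",cv2.minAreaRect(q[:,:2].astype(np.float32)))
c=P[185:225,360:420].reshape(-1,3);q=c[(c[:,2]>60)&(c[:,2]<72)];print(len(q),cv2.minAreaRect(q[:,:2].astype(np.float32)))
q=c[(c[:,2]>72)];print("tubes",q.mean(0),q[:,2].max())
E
```

```text
[214 142   4   8  16] [215.5 146.1] [678.2 272.5 120. ] [676. 274. 119.]
[304 153   2   5   7] [304.3 155.4] [649.7 -19.6 120. ] [648. -19. 121.]
[223 158  31  32 789] [239.  173.3] [588.6 193.7 120. ] [596. 201.  77.]
[ 256  160   36   33 1014] [273.8 176.3] [579.8  79.7 120. ] [587.  84.  77.]
[218 162   5  19  35] [219.9 170.5] [597.4 256.4 120. ] [600. 261. 105.]
[300 200   2   5   6] [300.2 201.8] [496.4  -7.4 120. ] [497.  -7. 121.]
mat ((589.2553100585938, 135.836669921875), (310.7220458984375, 200.12046813964844), 85.42723846435547) 76.25621506927678
all ((585.1729736328125, 136.57240295410156), (311.5378723144531, 208.37655639648438), 85.42723846435547)
85 ((490.2944641113281, -312.10516357421875), (59.523704528808594, 148.49996948242188), 18.368799209594727)
tubes [ 489.83705334 -311.00310294   87.5122345 ] 94.76615258135848
```

```bash
cat >> h.py <<'E'
def go(x,y,z,psi):
    "print offset (cm) and rot (deg) from the measured pose to a tool-down pose"
    s=sense(); A=q2R(s["ee_rot"]); p=np.radians(psi)
    B=np.array([[np.cos(p),np.sin(p),0],[np.sin(p),-np.cos(p),0],[0,0,-1]])
    print("t",round(s["time_s"],2),"offset",(A.T@(np.array([x,y,z])-s["eef_pos"])/10).round(2).tolist(),"rot",np.degrees(R.from_matrix(A.T@B).as_rotvec()).round(2).tolist(),
     "tcp",s["eef_pos"].round(1),"F",s["force"].round(1),"w",round(s["grip_width"]*85.4,1),"gf",round(s["grip_force"],1))
E
python3 - <<'E'
from h import *
go(540,105,330,85.4)
c=cam("wrist");print(np.array(c["mount"]).round(3),c["f"])
E
```

```text
t 0.1 offset [54.9, -48.99, -2.59] rot [-0.05, -0.05, -70.75] tcp [ 132.8 -507.8  303.4] F [-0.  -0.4  0.2] w 85.4 gf 0.0
[[ -0.     -0.957  -0.291  73.445]
 [  1.      0.     -0.      0.28 ]
 [  0.     -0.291   0.957 -70.029]
 [  0.      0.      0.      1.   ]] 282.3487512516101
```

Emit:
{"op": "step_arm", "data": {"plan": [{"offset": [54.9, -49, -2.6], "rot": [0, 0, -70.7], "gripper": 8.5}, {"offset": [54.9, -49, -2.6], "rot": [0, 0, -70.7], "gripper": 8.5}, {"offset": [54.9, -49, -2.6], "rot": [0, 0, -70.7], "gripper": 8.5}, {"offset": [54.9, -49, -2.6], "rot": [0, 0, -70.7], "gripper": 8.5}, {"offset": [54.9, -49, -2.6], "rot": [0, 0, -70.7], "gripper": 8.5}, {"offset": [54.9, -49, -2.6], "rot": [0, 0, -70.7], "gripper": 8.5}, {"offset": [54.9, -49, -2.6], "rot": [0, 0, -70.7], "gripper": 8.5}, {"offset": [54.9, -49, -2.6], "rot": [0, 0, -70.7], "gripper": 8.5}, {"offset": [54.9, -49, -2.6], "rot": [0, 0, -70.7], "gripper": 8.5}, {"offset": [54.9, -49, -2.6], "rot": [0, 0, -70.7], "gripper": 8.5}, {"offset": [54.9, -49, -2.6], "rot": [0, 0, -70.7], "gripper": 8.5}, {"offset": [54.9, -49, -2.6], "rot": [0, 0, -70.7], "gripper": 8.5}]}}

```text
time_s: 1.35
eef_pos: [465.3, -6.3, 325.1]
ee_rot: [0.0, 0.735, 0.678, -0.0]
force: [1.5, -0.4, 0.3]
grip_width: 0.997
grip_force: 0.0
```

Run:
```python
from h import *
go(540,105,330,85.4)
```

```text
t 1.35 offset [11.7, 6.55, -0.49] rot [0.01, 0.01, -0.03] tcp [465.3  -6.3 325.1] F [ 1.5 -0.4  0.3] w 85.1 gf 0.0
```

Emit:
{"op": "step_arm", "data": {"plan": [{"offset": [10.5, 6.5, -0.5], "rot": [0, 0, 0], "gripper": 8.5}, {"offset": [10.5, 6.5, -0.5], "rot": [0, 0, 0], "gripper": 8.5}, {"offset": [10.5, 6.5, -0.5], "rot": [0, 0, 0], "gripper": 8.5}, {"offset": [10.5, 6.5, -0.5], "rot": [0, 0, 0], "gripper": 8.5}, {"offset": [10.5, 6.5, -0.5], "rot": [0, 0, 0], "gripper": 8.5}]}}

```text
time_s: 1.85
eef_pos: [537.7, 91.0, 329.6]
ee_rot: [-0.0, 0.735, 0.678, -0.0]
force: [0.9, -0.4, -0.2]
grip_width: 0.994
grip_force: 0.0
```

Run:
```python
from h import *
go(540,105,330,85.4)
c=cam("wrist"); save(c,"w1",1.25); pickle.dump(c,open("w1.pkl","wb"))
P=cloud(c); q=P.reshape(-1,3); q=q[np.isfinite(q[:,0])]
z=q[:,2]; print(np.histogram(z,bins=np.arange(-10,200,10)))
m=q[(z>72)&(z<82)&(q[:,0]<720)]; print("mat",cv2.minAreaRect(m[:,:2].astype(np.float32)))
```

```text
t 1.85 offset [1.41, 0.12, -0.04] rot [-0.06, 0.02, 0.0] tcp [537.7  91.  329.6] F [ 0.9 -0.4 -0.2] w 84.9 gf 0.0
(array([43253, 48345,  7045,  3332,  3242,  2913,  2490,  2340, 38414,
        1927,  2170,  2284,  7123,  4448,   109,    56,  1026,     0,
           0,     0]), array([-10,   0,  10,  20,  30,  40,  50,  60,  70,  80,  90, 100, 110,
       120, 130, 140, 150, 160, 170, 180, 190]))
mat ((581.771240234375, 125.9941177368164), (287.12896728515625, 188.82745361328125), 85.45523834228516)
```

View pics/w1.png

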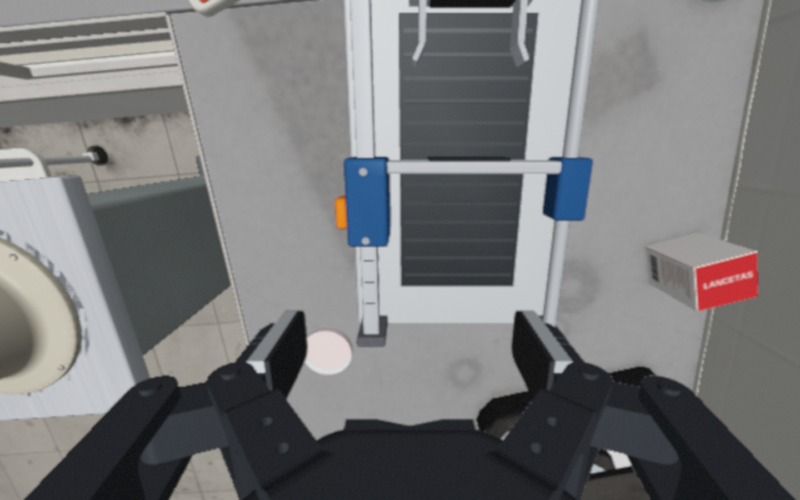

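The wrist view has image up = shaker +y. It shows the sleeve at about (367,200), the button at (341,212), the bar across at y≈166 and the stop guides at the top (420–525, 30).

```bash
cat >> h.py <<'E'
def rect(m,c,z):
    n,L,st,ce=cv2.connectedComponentsWithStats(m); i=1+np.argmax(st[1:,4])
    v,u=np.where(L==i); pts=np.array([onz(c,a,b,z)[:2] for a,b in zip(u,v)],np.float32)
    return cv2.minAreaRect(pts),pts
def frame(yaw,o=(0,0)):
    p=np.radians(yaw);return np.array([[np.cos(p),-np.sin(p)],[np.sin(p),np.cos(p)]])
E
python3 - <<'E'
from h import *
c=pickle.load(open("w1.pkl","rb")); P=cloud(c); hsv=cv2.cvtColor(c["color"],cv2.COLOR_RGB2HSV)
blue=cv2.inRange(hsv,(100,120,40),(125,255,255))>0
left=np.zeros_like(blue);left[100:220,250:330]=1
top=(blue&left&(P[...,2]>124)).astype(np.uint8)
r,pts=rect(top,c,128);print("sleeve",r,np.nanmedian(P[top>0][:,2]))
org=cv2.inRange(hsv,(8,150,120),(22,255,255)); r,_=rect(org,c,105); print("btn",r, np.nanmedian(P[org>0],0), np.nanmin(P[org>0],0),np.nanmax(P[org>0],0))
q=P.reshape(-1,3);q=q[np.isfinite(q[:,0])]
# yaw from platform edges: z 72..80
A=frame(-4.6); 
def L(p): return (p[:,:2]-np.array([589.3,135.8]))@A   # shaker coords guess
l=L(q)
m=(q[:,2]>72)&(q[:,2]<80)
for y0 in range(-150,130,40):
    k=m&(abs(l[:,1]-y0)<8); 
    if k.sum()>50: print("xedges",y0,np.percentile(l[k,0],[.5,99.5]).round(1),end=' ')
    t=(q[:,2]>107)&(q[:,2]<118)&(abs(l[:,1]-y0)<8)
    a=t&(l[:,0]<-60)&(l[:,0]>-110);b=t&(l[:,0]>60)&(l[:,0]<110)
    print("tube",np.percentile(l[a,0],[2,50,98]).round(1) if a.sum()>5 else 0,"rod",np.median(l[b,0]).round(1) if b.sum()>5 else 0)
k=m&(abs(l[:,0])<70);
for x0 in (-60,-30,0,30,60):
    kk=m&(abs(l[:,0]-x0)<8); print("yend",x0,np.percentile(l[kk,1],.3).round(1))
br=(q[:,2]>117)&(q[:,2]<123)&(l[:,1]<-120)
print("bracket",l[br].mean(0),br.sum())
lp=(pts-np.array([589.3,135.8]))@A; print("sleeve loc",np.percentile(lp,[1,50,99],axis=0).round(1))
mu=(q[:,2]>90)&(q[:,2]<121)&(abs(l[:,0])<55)&(l[:,1]>-20)&(l[:,1]<60)
print("bar",np.percentile(l[mu],[3,50,97],axis=0).round(1))
mu=(q[:,2]>108)&(q[:,2]<121)&(abs(l[:,0])<55)&(l[:,1]>100)
print("stop",np.percentile(l[mu],[1,50,99],axis=0).round(1) if mu.sum() else 0)
E
```

```text
sleeve ((506.6535949707031, 122.21769714355469), (67.95769500732422, 32.17315673828125), 85.35209655761719) 127.95340956886358
btn ((480.1978454589844, 112.61311340332031), (26.778467178344727, 8.279793739318848), 86.27250671386719) [482.49945693 114.29101266 115.6213576 ] [477.74916446 101.36660681 105.29409545] [486.82900032 126.06448567 117.46340496]
xedges -150 [-100.3  324.7] tube [-95.5 -82.5 -70.6] rod 0
xedges -110 [-99.  321.2] tube [-90.1 -83.1 -76. ] rod 78.4
xedges -70 [-98.2 318. ] tube [-89.7 -83.1 -76.1] rod 78.7
xedges -30 [-65.2 313.8] tube [-109.1 -104.4 -100.5] rod 67.5
xedges 10 [-99.3  86.1] tube [-90.3 -82.3 -62.8] rod 77.7
xedges 50 [-99.7  86.5] tube [-89.9 -83.  -76.4] rod 78.7
xedges 90 [-99.9  86.6] tube [-89.9 -83.1 -76.5] rod 78.6
yend -60 -152.8
yend -30 -153.0
yend 0 -152.7
yend 30 -152.8
yend 60 -150.4
bracket [ 166.42699074 -221.59165765] 496
sleeve loc [[-96.8 -53.2]
 [-80.7 -18.9]
 [-65.6  12.9]]
bar [[-51.8   2.1]
 [ -0.7   7.9]
 [ 50.8  13.7]]
stop 0
```

Run:
```python
from h import *
go(504,111.6,160,85.4)
```

```text
t 1.9 offset [1.84, -3.5, 16.99] rot [-0.04, 0.01, -0.06] tcp [537.6  90.5 329.8] F [ 0.4 -0.4  0.4] w 85.1 gf 0.0
```

Emit:
{"op": "step_arm", "data": {"plan": [{"offset": [1.8, -3.5, 2], "rot": [0, 0, 0], "gripper": 8.5}, {"offset": [1.8, -3.5, 6], "rot": [0, 0, 0], "gripper": 8.5}, {"offset": [1.8, -3.5, 10], "rot": [0, 0, 0], "gripper": 8.5}, {"offset": [1.8, -3.5, 12], "rot": [0, 0, 0], "gripper": 8.5}, {"offset": [1.8, -3.5, 12], "rot": [0, 0, 0], "gripper": 8.5}, {"offset": [1.8, -3.5, 12], "rot": [0, 0, 0], "gripper": 8.5}]}}

```text
time_s: 2.5
eef_pos: [504.7, 111.0, 211.2]
ee_rot: [0.0, 0.736, 0.677, 0.0]
force: [0.2, -0.5, 0.6]
grip_width: 0.994
grip_force: 0.0
```

Run:
```python
from h import *
go(504,111.6,160,85.4)
c=cam("wrist"); P=cloud(c); hsv=cv2.cvtColor(c["color"],cv2.COLOR_RGB2HSV)
pickle.dump(c,open("w2.pkl","wb"))
blue=cv2.inRange(hsv,(100,120,40),(125,255,255))>0
org=cv2.inRange(hsv,(8,150,120),(22,255,255))>0
A=frame(-4.6)
def L(p): return (p[:,:2]-np.array([589.3,135.8]))@A
for n,m in (("sleeve",blue&(P[...,2]>124)&(P[...,1]>50)&(P[...,0]<560)),("btn",org)):
    q=P[m];q=q[np.isfinite(q[:,0])];print(n,len(q),np.percentile(L(q),[1,50,99],axis=0).round(1).tolist(),np.percentile(q[:,2],[2,50,98]).round(1))
```

```text
t 2.5 offset [0.05, -0.08, 5.12] rot [0.06, -0.0, -0.11] tcp [504.7 111.  211.2] F [ 0.2 -0.5  0.6] w 84.9 gf 0.0
sleeve 5628 [[-97.6, -53.2], [-81.9, -16.9], [-67.1, 13.4]] [126.1 127.9 129.2]
btn 579 [[-109.3, -42.0], [-104.4, -27.8], [-100.1, -18.1]] [103.2 115.5 117.2]
```

Emit:
{"op": "step_arm", "data": {"plan": [{"offset": [0.1, -0.1, 2], "rot": [0, 0, 0], "gripper": 8.5}, {"offset": [0.1, -0.1, 4], "rot": [0, 0, 0], "gripper": 8.5}, {"offset": [0.1, -0.1, 5.1], "rot": [0, 0, 0], "gripper": 8.5}, {"offset": [0.1, -0.1, 5.1], "rot": [0, 0, 0], "gripper": 7}, {"offset": [0.1, -0.1, 5.1], "rot": [0, 0, 0], "gripper": 6}, {"offset": [0.1, -0.1, 5.1], "rot": [0, 0, 0], "gripper": 5}, {"offset": [0.1, -0.1, 5.1], "rot": [0, 0, 0], "gripper": 4.5}, {"offset": [0.1, -0.1, 5.1], "rot": [0, 0, 0], "gripper": 3}, {"offset": [0.1, -0.1, 5.1], "rot": [0, 0, 0], "gripper": 3}, {"offset": [0.1, -0.1, 5.1], "rot": [0, 0, 0], "gripper": 3}, {"offset": [0.1, -0.1, 5.1], "rot": [0, 0, 0], "gripper": 3}], "squeeze": 30}}

```text
time_s: 3.65
eef_pos: [504.3, 112.7, 159.9]
ee_rot: [0.001, 0.735, 0.678, 0.001]
force: [4.0, 0.1, 5.0]
grip_width: 0.412
grip_force: 34.8
```

Run:
```python
from h import *
go(504,111.6,160,85.4)
A=frame(-4.6); s=sense();p=s["eef_pos"][:2]-A@np.array([0,20.]);go(p[0],p[1],s["eef_pos"][2],85.4)
```

```text
t 3.65 offset [-0.12, -0.02, -0.01] rot [0.16, 0.01, 0.0] tcp [504.3 112.7 159.9] F [4.  0.1 5. ] w 35.2 gf 34.8
t 3.65 offset [-2.0, -0.0, 0.0] rot [0.16, 0.01, 0.0] tcp [504.3 112.7 159.9] F [4.  0.1 5. ] w 35.2 gf 34.8
```

Emit:
{"op": "step_arm", "data": {"plan": [{"offset": [-0.5, 0, 0], "rot": [0, 0, 0], "gripper": 3}, {"offset": [-1.3, 0, 0], "rot": [0, 0, 0], "gripper": 3}, {"offset": [-2.1, 0, 0], "rot": [0, 0, 0], "gripper": 3}, {"offset": [-2.9, 0, 0], "rot": [0, 0, 0], "gripper": 3}, {"offset": [-3.7, 0, 0], "rot": [0, 0, 0], "gripper": 3}, {"offset": [-4.5, 0, 0], "rot": [0, 0, 0], "gripper": 3}, {"offset": [-5.3, 0, 0], "rot": [0, 0, 0], "gripper": 3}, {"offset": [-6.1, 0, 0], "rot": [0, 0, 0], "gripper": 3}, {"offset": [-6.9, 0, 0], "rot": [0, 0, 0], "gripper": 3}, {"offset": [-7.6, 0, 0], "rot": [0, 0, 0], "gripper": 3}, {"offset": [-8, 0, 0], "rot": [0, 0, 0], "gripper": 3}, {"offset": [-8, 0, 0], "rot": [0, 0, 0], "gripper": 3}]}}

```text
time_s: 4.85
eef_pos: [497.9, 32.4, 159.9]
ee_rot: [0.001, 0.735, 0.678, 0.001]
force: [3.4, -3.2, 6.4]
grip_width: 0.409
grip_force: 35.1
```

Emit:
{"op": "step_arm", "data": {"plan": [{"offset": [0, 0, 0], "rot": [0, 0, 0], "gripper": 3}]}}

```text
time_s: 4.95
eef_pos: [497.9, 32.5, 159.9]
ee_rot: [0.001, 0.735, 0.678, 0.001]
force: [3.4, -2.7, 5.6]
grip_width: 0.404
grip_force: 34.8
```

Run:
```python
from h import *
go(504,111.6,160,85.4)
print((sense()["eef_pos"][:2]-[504.3,112.7])@frame(-4.6))
```

```text
t 4.95 offset [7.93, -0.03, -0.02] rot [0.16, 0.06, -0.01] tcp [497.9  32.5 159.9] F [ 3.4 -2.7  5.6] w 34.5 gf 34.8
[ 4.48004280e-02 -8.04170812e+01]
```

Emit:
{"op": "step_arm", "data": {"plan": [{"offset": [0, 0, 0], "rot": [0, 0, 0], "gripper": 4.5}, {"offset": [0, 0, 0], "rot": [0, 0, 0], "gripper": 6}, {"offset": [0, 0, 0], "rot": [0, 0, 0], "gripper": 8.5}, {"offset": [0, 0, 0], "rot": [0, 0, 0], "gripper": 8.5}, {"offset": [0, 0, 0], "rot": [0, 0, 0], "gripper": 8.5}, {"offset": [0, 0, -3], "rot": [0, 0, 0], "gripper": 8.5}, {"offset": [0, 0, -7], "rot": [0, 0, 0], "gripper": 8.5}, {"offset": [0, 0, -12], "rot": [0, 0, 0], "gripper": 8.5}, {"offset": [0, 0, -17], "rot": [0, 0, 0], "gripper": 8.5}, {"offset": [0, 0, -19], "rot": [0, 0, 0], "gripper": 8.5}, {"offset": [0, 0, -19], "rot": [0, 0, 0], "gripper": 8.5}, {"offset": [0, 0, -19], "rot": [0, 0, 0], "gripper": 8.5}]}}

```text
time_s: 6.15
eef_pos: [496.9, 33.1, 348.3]
ee_rot: [-0.0, 0.735, 0.678, -0.0]
force: [0.1, -0.7, -1.5]
grip_width: 0.992
grip_force: 0.0
```

Run:
```python
from h import *
c=cam("wrist"); save(c,"w3",1.25); pickle.dump(c,open("w3.pkl","wb"))
P=cloud(c); hsv=cv2.cvtColor(c["color"],cv2.COLOR_RGB2HSV)
blue=cv2.inRange(hsv,(100,120,40),(125,255,255))>0
org=cv2.inRange(hsv,(8,150,120),(22,255,255))>0
A=frame(-4.6)
def L(p): return (p[:,:2]-np.array([589.3,135.8]))@A
for n,m in (("sleeve",blue&(P[...,2]>124)&(P[...,0]<560)),("btn",org)):
    q=P[m];q=q[np.isfinite(q[:,0])];print(n,len(q),np.percentile(L(q),[1,50,99],axis=0).round(1).tolist())
q=P.reshape(-1,3);q=q[np.isfinite(q[:,0])];l=L(q)
mu=(q[:,2]>90)&(q[:,2]<122)&(abs(l[:,0])<50)&(l[:,1]>-100)&(l[:,1]<0); print("bar",np.percentile(l[mu],[3,50,97],axis=0).round(1).tolist())
mu=(q[:,2]>108)&(q[:,2]<118)&(abs(l[:,0])<50)&(l[:,1]>90); print("stop",mu.sum(),np.percentile(l[mu],[1,50,99],axis=0).round(1).tolist() if mu.sum() else 0)
mu=(q[:,2]>92)&(q[:,2]<101)&(abs(l[:,0])<60)&(l[:,1]>70)&(l[:,1]<120); print("guides",mu.sum())
for y in range(80,120,8):
    k=mu&(abs(l[:,1]-y)<4); x=l[k,0]; a,b=x[x<0],x[x>0]
    print(y,np.percentile(a,[2,50,98]).round(1) if len(a)>4 else 0,np.percentile(b,[2,50,98]).round(1) if len(b)>4 else 0)
# rack approach
go(490,-312,330,85.4)
```

```text
sleeve 1792 [[-97.5, -134.0], [-81.8, -98.8], [-67.5, -66.9]]
btn 189 [[-109.4, -122.8], [-104.7, -109.4], [-100.3, -98.6]]
bar [[-46.1, -77.9], [-0.8, -71.6], [46.5, -66.7]]
stop 0 0
guides 0
80 0 0
88 0 0
96 0 0
104 0 0
112 0 0
t 6.2 offset [-34.46, 2.12, 1.76] rot [-0.13, -0.01, -0.04] tcp [496.8  33.1 347.7] F [-0.4  0.3 -0.6] w 84.9 gf 0.0
```

View pics/w3.png

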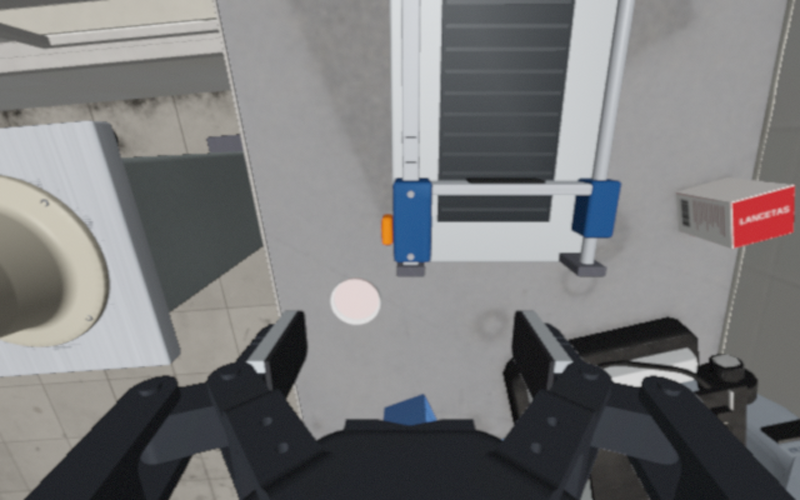

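The bar is out (sleeve at (412,222)), the button has popped out at (388,229) and the petri dish at (356,302) is untouched. Next is the rack, after checking for tall obstacles near it.

Run:
```python
from h import *
a,b=pickle.load(open("c0.pkl","rb"))
for c in (a,b):
    q=cloud(c).reshape(-1,3);q=q[np.isfinite(q[:,0])]
    q=q[(q[:,0]>400)&(q[:,1]<-150)&(q[:,1]>-480)&(q[:,2]>100)&(q[:,2]<600)]
    d=np.hypot(q[:,0]-490,q[:,1]+312)
    for lo,hi in((100,150),(150,200),(200,300),(300,400)):
        k=(q[:,2]>lo)&(q[:,2]<hi)
        if k.sum(): i=np.argsort(d[k])[3]; print(lo,d[k][i].round(),q[k][i].round())
go(490,-335,300,108.4)
```

```text
100 191.0 [ 654. -213.  148.]
150 178.0 [ 662. -266.  157.]
200 229.0 [ 677. -181.  295.]
300 84.0 [ 572. -295.  333.]
100 206.0 [ 696. -313.  139.]
150 177.0 [ 664. -275.  156.]
200 151.0 [ 640. -293.  299.]
300 83.0 [ 571. -294.  329.]
t 6.2 offset [-36.75, 2.32, 4.75] rot [-0.13, -0.04, -23.04] tcp [496.8  33.1 347.7] F [-0.4  0.3 -0.6] w 84.9 gf 0.0
```

Run:
```python
from h import *
a,b=pickle.load(open("c0.pkl","rb"))
q=cloud(b).reshape(-1,3);q=q[np.isfinite(q[:,0])]
t=np.array([132.8,-507.8,303.4]); r=np.array([t[0],t[1]])/np.hypot(t[0],t[1]); n=np.array([-r[1],r[0]])
d=q-t; k=(np.hypot(d[:,0],d[:,1])<220)&(d[:,2]>-80); d=d[k]
for h in range(-80,420,25):
    m=(d[:,2]>=h)&(d[:,2]<h+25)
    if m.sum()>3: x=d[m,:2]; print(h,m.sum(),"radial",np.percentile(x@r,[5,98]).round(),"side",np.percentile(x@n,[2,98]).round(),"maxr",np.percentile(np.hypot(*x.T),95).round())
print("scope")
for c in (a,b):
    q=cloud(c).reshape(-1,3);q=q[np.isfinite(q[:,0])]
    q=q[(q[:,0]>400)&(q[:,0]<720)&(q[:,1]<-150)&(q[:,1]>-420)]
    for z in range(240,380,20):
        k=(q[:,2]>z)&(q[:,2]<z+20)
        if k.sum()>2: print(z,k.sum(),q[k][np.argsort(q[k,0])[1]].round(), "miny",q[k][np.argmin(q[k,1])].round())
```

```text
-80 37 radial [-45.  51.] side [-10.  10.] maxr 51.0
-55 270 radial [-45.  58.] side [-10.  11.] maxr 58.0
-30 251 radial [-47.  76.] side [-10.  13.] maxr 75.0
-5 371 radial [-61.  75.] side [-11.  17.] maxr 75.0
20 507 radial [-21.  72.] side [-12.  20.] maxr 72.0
45 406 radial [11. 64.] side [-30.  37.] maxr 41.0
70 606 radial [10. 40.] side [-31.  37.] maxr 40.0
95 564 radial [ 5. 40.] side [-32.  37.] maxr 41.0
120 795 radial [ 7. 42.] side [-47.  58.] maxr 59.0
145 1090 radial [-43.  54.] side [-63.  75.] maxr 83.0
170 1570 radial [-76.  58.] side [-64.  83.] maxr 110.0
195 1906 radial [-91.  54.] side [-62.  85.] maxr 120.0
220 1941 radial [-147.   31.] side [-54.  93.] maxr 171.0
245 973 radial [-178.  -70.] side [-26.  97.] maxr 201.0
270 671 radial [-193. -125.] side [ 8. 92.] maxr 211.0
295 213 radial [-213. -180.] side [22. 79.] maxr 218.0
scope
280 16 [ 665. -177.  299.] miny [ 661. -232.  292.]
300 379 [ 622. -192.  312.] miny [ 647. -299.  320.]
320 947 [ 558. -208.  334.] miny [ 581. -314.  333.]
340 535 [ 562. -204.  343.] miny [ 582. -315.  342.]
360 170 [ 572. -201.  363.] miny [ 588. -306.  366.]
260 42 [ 679. -281.  276.] miny [ 694. -290.  278.]
280 192 [ 636. -289.  298.] miny [ 672. -299.  298.]
300 425 [ 580. -291.  316.] miny [ 605. -307.  320.]
320 751 [ 557. -216.  331.] miny [ 578. -318.  334.]
340 406 [ 562. -206.  348.] miny [ 586. -321.  347.]
360 80 [ 571. -208.  361.] miny [ 590. -311.  360.]
```

Run:
```python
from h import *
go(420,-200,300,108.5)
```

```text
t 6.2 offset [-23.86, -5.75, 4.78] rot [-0.13, -0.04, -23.14] tcp [496.8  33.1 347.7] F [-0.4  0.3 -0.6] w 84.9 gf 0.0
```

Emit:
{"op": "step_arm", "data": {"plan": [{"offset": [-23.9, -5.8, 4.8], "rot": [-0.1, 0, -23.1], "gripper": 8.5}, {"offset": [-23.9, -5.8, 4.8], "rot": [-0.1, 0, -23.1], "gripper": 8.5}, {"offset": [-23.9, -5.8, 4.8], "rot": [-0.1, 0, -23.1], "gripper": 8.5}, {"offset": [-23.9, -5.8, 4.8], "rot": [-0.1, 0, -23.1], "gripper": 8.5}, {"offset": [-23.9, -5.8, 4.8], "rot": [-0.1, 0, -23.1], "gripper": 8.5}, {"offset": [-23.9, -5.8, 4.8], "rot": [-0.1, 0, -23.1], "gripper": 8.5}, {"offset": [-23.9, -5.8, 4.8], "rot": [-0.1, 0, -23.1], "gripper": 8.5}, {"offset": [-23.9, -5.8, 4.8], "rot": [-0.1, 0, -23.1], "gripper": 8.5}, {"offset": [-23.9, -5.8, 4.8], "rot": [-0.1, 0, -23.1], "gripper": 8.5}]}}

```text
time_s: 7.1
eef_pos: [420.2, -199.4, 300.8]
ee_rot: [0.0, 0.584, 0.812, 0.001]
force: [-0.3, 0.7, -0.1]
grip_width: 0.997
grip_force: 0.0
```

Run:
```python
from h import *
c=np.array([490.3,-311.7]); u=np.array([np.cos(np.radians(108.5)),np.sin(np.radians(108.5))])
w=c+105*u; print(w)
go(w[0]-20,w[1],104,108.5); go(w[0],w[1],104,108.5); go(*c,104,108.5)
```

```text
[ 456.98301108 -212.1260162 ]
t 7.1 offset [-1.74, 1.15, 19.68] rot [0.09, -0.02, 0.03] tcp [ 420.2 -199.4  300.8] F [-0.3  0.7 -0.1] w 85.1 gf 0.0
t 7.1 offset [-2.38, 3.05, 19.69] rot [0.09, -0.02, 0.03] tcp [ 420.2 -199.4  300.8] F [-0.3  0.7 -0.1] w 85.1 gf 0.0
t 7.1 offset [-12.88, 3.04, 19.68] rot [0.09, -0.02, 0.03] tcp [ 420.2 -199.4  300.8] F [-0.3  0.7 -0.1] w 85.1 gf 0.0
```

Descend outside the rack's end, keeping clear of the microscope eyepieces.

Emit:
{"op": "step_arm", "data": {"plan": [{"offset": [-1.7, 1.1, 5], "rot": [0.1, 0, 0], "gripper": 8.5}, {"offset": [-1.7, 1.1, 10], "rot": [0.1, 0, 0], "gripper": 8.5}, {"offset": [-1.7, 1.1, 14], "rot": [0.1, 0, 0], "gripper": 8.5}, {"offset": [-2, 2, 17], "rot": [0.1, 0, 0], "gripper": 8.5}, {"offset": [-2.4, 3, 19], "rot": [0.1, 0, 0], "gripper": 8.5}, {"offset": [-2.4, 3, 19.7], "rot": [0.1, 0, 0], "gripper": 8.5}, {"offset": [-2.4, 3, 19.7], "rot": [0.1, 0, 0], "gripper": 8.5}, {"offset": [-2.4, 3, 19.7], "rot": [0.1, 0, 0], "gripper": 8.5}]}}

```text
time_s: 7.9
eef_pos: [456.5, -213.5, 105.2]
ee_rot: [0.001, 0.584, 0.812, -0.0]
force: [0.3, 0.6, 0.8]
grip_width: 0.994
grip_force: 0.0
```

Run:
```python
from h import *
go(490.3,-311.7,104,108.5)
c=cam("wrist"); save(c,"w4",1.25)
P=cloud(c); hsv=cv2.cvtColor(c["color"],cv2.COLOR_RGB2HSV)
m=(cv2.inRange(hsv,(100,120,40),(125,255,255))>0)&(P[...,2]>40)
q=P[m];q=q[np.isfinite(q[:,0])]
l=(q[:,:2]-np.array([490.3,-311.7]))@frame(18.5); print(len(q),np.percentile(l,[1,50,99],axis=0).round(1).tolist(),np.percentile(q[:,2],[2,98]))
```

```text
t 7.9 offset [-10.39, 0.09, 0.13] rot [0.04, 0.08, -0.01] tcp [ 456.5 -213.5  105.2] F [0.3 0.6 0.8] w 84.9 gf 0.0
3716 [[-30.9, 72.9], [-1.3, 74.1], [28.0, 113.7]] [40.59420274 66.27182223]
```

View pics/w4.png

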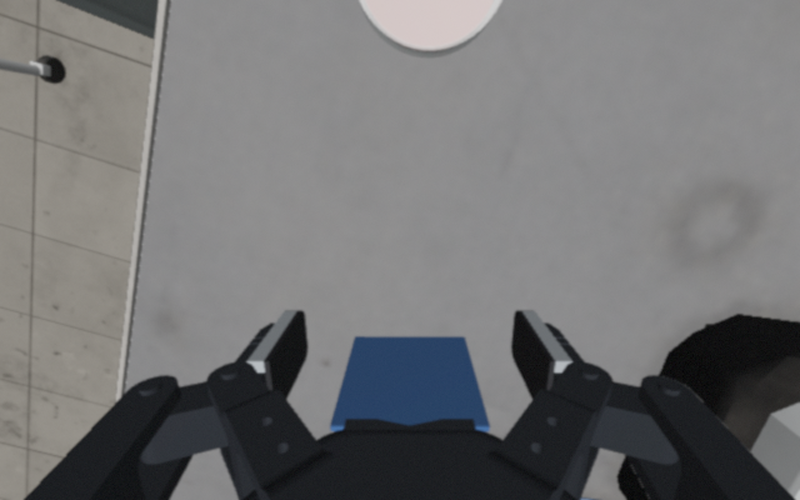

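The wrist view shows the rack end cheek at (410,385), centred between the open fingers, with its end face exactly at the predicted place. I slide in along the rack and grip it.

Emit:
{"op": "step_arm", "data": {"plan": [{"offset": [-2, 0, 0.1], "rot": [0, 0, 0], "gripper": 8.5}, {"offset": [-4.5, 0, 0.1], "rot": [0, 0, 0], "gripper": 8.5}, {"offset": [-7, 0, 0.1], "rot": [0, 0, 0], "gripper": 8.5}, {"offset": [-9, 0, 0.1], "rot": [0, 0, 0], "gripper": 8.5}, {"offset": [-10.4, 0, 0.1], "rot": [0, 0, 0], "gripper": 8.5}, {"offset": [-10.4, 0, 0.1], "rot": [0, 0, 0], "gripper": 8.5}, {"offset": [-10.4, 0, 0.1], "rot": [0, 0, 0], "gripper": 7}, {"offset": [-10.4, 0, 0.1], "rot": [0, 0, 0], "gripper": 6}, {"offset": [-10.4, 0, 0.1], "rot": [0, 0, 0], "gripper": 5}, {"offset": [-10.4, 0, 0.1], "rot": [0, 0, 0], "gripper": 4.8}, {"offset": [-10.4, 0, 0.1], "rot": [0, 0, 0], "gripper": 4.8}, {"offset": [-10.4, 0, 0.1], "rot": [0, 0, 0], "gripper": 4.8}], "squeeze": 35}}

```text
time_s: 9.15
eef_pos: [489.2, -311.7, 103.8]
ee_rot: [-0.0, 0.584, 0.811, 0.0]
force: [-2.1, 3.4, 6.3]
grip_width: 0.621
grip_force: 36.1
```

Run:
```python
from h import *
go(490.3,-311.7,114,108.5)
go(390,-240,124,108.5)
```

```text
t 9.15 offset [-0.04, 0.1, -1.02] rot [0.0, -0.01, -0.02] tcp [ 489.2 -311.7  103.8] F [-2.1  3.4  6.3] w 53.1 gf 36.1
t 9.15 offset [9.94, -7.14, -2.02] rot [0.0, -0.01, -0.02] tcp [ 489.2 -311.7  103.8] F [-2.1  3.4  6.3] w 53.1 gf 36.1
```

Emit:
{"op": "step_arm", "data": {"plan": [{"offset": [0, 0, -0.5], "rot": [0, 0, 0], "gripper": 4.8}, {"offset": [0.2, -0.3, -1.2], "rot": [0, 0, 0], "gripper": 4.8}, {"offset": [1.2, -1.2, -1.7], "rot": [0, 0, 0], "gripper": 4.8}, {"offset": [3.2, -2.6, -2], "rot": [0, 0, 0], "gripper": 4.8}, {"offset": [5.5, -4.2, -3], "rot": [0, 0, 0], "gripper": 4.8}, {"offset": [8, -6, -5], "rot": [0, 0, 0], "gripper": 4.8}, {"offset": [10, -7.1, -8], "rot": [0, 0, 0], "gripper": 4.8}, {"offset": [10, -7.1, -12], "rot": [0, 0, 0], "gripper": 4.8}, {"offset": [10, -7.1, -15], "rot": [0, 0, 0], "gripper": 4.8}, {"offset": [10, -7.1, -17], "rot": [0, 0, 0], "gripper": 4.8}, {"offset": [10, -7.1, -17], "rot": [0, 0, 0], "gripper": 4.8}]}}

```text
time_s: 10.25
eef_pos: [390.5, -240.2, 275.6]
ee_rot: [0.003, 0.584, 0.811, -0.001]
force: [0.4, 0.2, -4.1]
grip_width: 0.619
grip_force: 37.8
```

Run:
```python
from h import *
O=np.array([588.4,136.9]); A=frame(-4.6)
t=O+A@np.array([0,46.]); print(t)
go(*t,290,85.4)
c=cam("wrist"); P=cloud(c); hsv=cv2.cvtColor(c["color"],cv2.COLOR_RGB2HSV)
m=(cv2.inRange(hsv,(100,120,40),(125,255,255))>0)
s=sense(); q=P[m];q=q[np.isfinite(q[:,0])]; d=(q-s["eef_pos"])@q2R(s["ee_rot"])
d=d[(abs(d[:,0])<120)&(abs(d[:,1])<50)&(d[:,2]<130)]
print(len(d),np.percentile(d,[1,50,99],axis=0).round(1).tolist())
b=cam("side"); save(b,"side1",3,(150,90,400,260));
```

```text
[592.08915052 182.75182841]
t 10.25 offset [33.72, 32.52, -1.54] rot [0.19, 0.27, 23.06] tcp [ 390.5 -240.2  275.6] F [ 0.4  0.2 -4.1] w 52.9 gf 37.8
24237 [[-34.4, -29.9, 12.3], [36.8, -2.6, 47.0], [72.2, 29.4, 99.5]]
```

Emit:
{"op": "step_arm", "data": {"plan": [{"offset": [32, 32, -1.5], "rot": [0.2, 0.3, 23.1], "gripper": 4.8}, {"offset": [32, 32, -1.5], "rot": [0.2, 0.3, 23.1], "gripper": 4.8}, {"offset": [32, 32, -1.5], "rot": [0.2, 0.3, 23.1], "gripper": 4.8}, {"offset": [32, 32, -1.5], "rot": [0.2, 0.3, 23.1], "gripper": 4.8}, {"offset": [32, 32, -1.5], "rot": [0.2, 0.3, 23.1], "gripper": 4.8}, {"offset": [32, 32, -1.5], "rot": [0.2, 0.3, 23.1], "gripper": 4.8}, {"offset": [32, 32, -1.5], "rot": [0.2, 0.3, 23.1], "gripper": 4.8}, {"offset": [32, 32, -1.5], "rot": [0.2, 0.3, 23.1], "gripper": 4.8}, {"offset": [32, 32, -1.5], "rot": [0.2, 0.3, 23.1], "gripper": 4.8}, {"offset": [32, 32, -1.5], "rot": [0.2, 0.3, 23.1], "gripper": 4.8}, {"offset": [32, 32, -1.5], "rot": [0.2, 0.3, 23.1], "gripper": 4.8}, {"offset": [32, 32, -1.5], "rot": [0.2, 0.3, 23.1], "gripper": 4.8}]}}

```text
time_s: 11.55
eef_pos: [592.0, 165.0, 285.8]
ee_rot: [-0.004, 0.735, 0.678, -0.001]
force: [0.0, -1.0, -2.6]
grip_width: 0.617
grip_force: 38.1
```

Run:
```python
from h import *
O=np.array([588.4,136.9]); A=frame(-4.6)
t=O+A@np.array([0,28.]); go(*t,270,85.4)
```

```text
t 11.55 offset [-0.04, -0.13, 1.58] rot [-0.45, -0.18, -0.0] tcp [592.  165.  285.8] F [ 0.  -1.  -2.6] w 52.7 gf 38.1
```

Emit:
{"op": "step_arm", "data": {"plan": [{"offset": [0, -0.1, 1], "rot": [0, 0, 0], "gripper": 4.8}, {"offset": [0, -0.1, 1.6], "rot": [0, 0, 0], "gripper": 4.8}, {"offset": [0, -0.1, 1.6], "rot": [0, 0, 0], "gripper": 4.8}]}}

```text
time_s: 11.85
eef_pos: [590.9, 164.3, 270.5]
ee_rot: [-0.004, 0.736, 0.677, -0.001]
force: [0.3, 0.2, -2.9]
grip_width: 0.619
grip_force: 38.1
```

Run:
```python
from h import *
O=np.array([588.4,136.9]); A=frame(-4.6)
t=O+A@np.array([0,28.]); go(*t,270,85.4)
c=cam("wrist"); save(c,"w5",1.25); pickle.dump((c,sense()),open("w5.pkl","wb"))
q=cloud(c).reshape(-1,3);q=q[np.isfinite(q[:,0])];l=(q[:,:2]-O)@A
s=(q[:,2]>108)&(q[:,2]<118)&(abs(l[:,0])<30)&(l[:,1]>105)&(l[:,1]<150); print("stop",s.sum(),np.percentile(l[s],[1,50,99],axis=0).round(1).tolist() if s.sum() else 0)
mu=(q[:,2]>90)&(q[:,2]<101)&(abs(l[:,0])<60)&(l[:,1]>70)&(l[:,1]<124)
for y in range(84,124,6):
    k=mu&(abs(l[:,1]-y)<3); x=l[k,0]; a,b=x[x<0],x[x>0]
    print(y,np.percentile(a,[2,50,98]).round(1) if len(a)>4 else 0,np.percentile(b,[2,50,98]).round(1) if len(b)>4 else 0)
for y in (60,100,140):
    for sg in(-1,1):
        k=(q[:,2]>107)&(q[:,2]<118)&(abs(l[:,1]-y)<8)&(abs(l[:,0]-82*sg)<20); print(y,sg,k.sum(),np.percentile(l[k,0],[2,50,98]).round(1) if k.sum()>4 else 0)
k=(q[:,2]>150)&(q[:,2]<240)&(abs(l[:,0])<45); print("rack",k.sum(),np.percentile(l[k],[1,50,99],axis=0).round(1).tolist())
```

```text
t 11.85 offset [0.05, -0.02, 0.05] rot [-0.41, -0.2, -0.11] tcp [590.9 164.3 270.5] F [ 0.3  0.2 -2.9] w 52.8 gf 38.1
stop 1352 [[-29.5, 124.0], [-0.0, 129.1], [29.4, 134.9]]
84 0 0
90 0 0
96 0 0
102 [-40.4 -37.4 -35.4] [34.4 36.1 38.9]
108 [-40.3 -37.5 -35.3] [34.3 36.6 39.3]
114 [-39.9 -37.2 -35.5] [34.4 36.4 38.9]
120 [-40.4 -37.2 -35.4] [34.4 36.3 39.3]
60 -1 360 [-88.6 -81.2 -75.3]
60 1 275 [75.5 79.7 86.2]
100 -1 414 [-88.9 -81.4 -75.2]
100 1 327 [75.6 80.  86.3]
140 -1 428 [-90.9 -80.1 -69.4]
140 1 369 [68.3 79.2 91.3]
rack 25933 [[-33.6, -6.7], [-0.3, 62.4], [32.5, 100.5]]
```

View pics/w5.png

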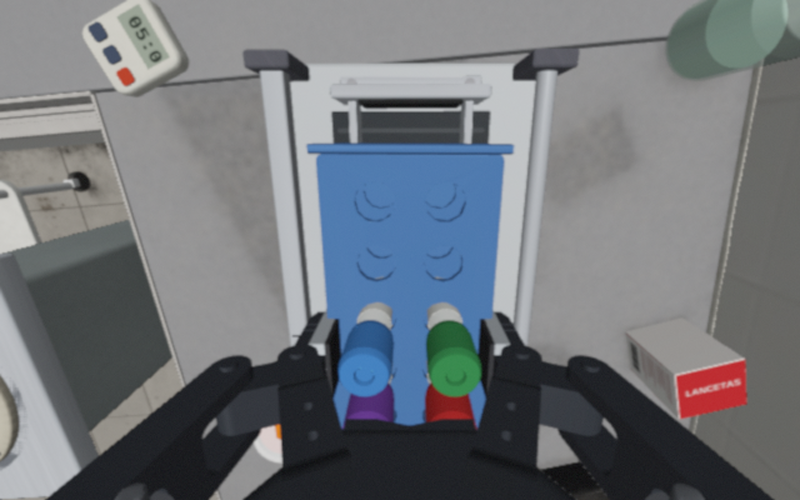

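Run:
```python
from h import *
O=np.array([588.4,136.9]); A=frame(-4.6)
go(*(O+A@np.array([0,43.])),270,85.4)
go(*(O+A@np.array([0,43.])),184,85.4)
```

```text
t 11.9 offset [1.53, -0.05, 0.14] rot [-0.33, -0.22, -0.1] tcp [591.1 164.4 271.4] F [-0.5  0.7 -3.2] w 52.7 gf 38.1
t 11.9 offset [1.5, -0.0, 8.74] rot [-0.33, -0.22, -0.1] tcp [591.1 164.4 271.4] F [-0.5  0.7 -3.2] w 52.7 gf 38.1
```

Emit:
{"op": "step_arm", "data": {"plan": [{"offset": [1, 0, 0.5], "rot": [-0.3, -0.2, -0.1], "gripper": 4.8}, {"offset": [1.5, 0, 2], "rot": [-0.3, -0.2, -0.1], "gripper": 4.8}, {"offset": [1.5, 0, 4], "rot": [-0.3, -0.2, -0.1], "gripper": 4.8}, {"offset": [1.5, 0, 6], "rot": [-0.3, -0.2, -0.1], "gripper": 4.8}, {"offset": [1.5, 0, 7.5], "rot": [-0.3, -0.2, -0.1], "gripper": 4.8}, {"offset": [1.5, 0, 8.3], "rot": [-0.3, -0.2, -0.1], "gripper": 4.8}, {"offset": [1.5, 0, 8.7], "rot": [-0.3, -0.2, -0.1], "gripper": 4.8}, {"offset": [1.5, 0, 8.7], "rot": [-0.3, -0.2, -0.1], "gripper": 4.8}, {"offset": [1.5, 0, 8.7], "rot": [-0.3, -0.2, -0.1], "gripper": 4.8}]}}

```text
time_s: 12.8
eef_pos: [592.6, 180.6, 185.9]
ee_rot: [0.001, 0.735, 0.679, 0.001]
force: [-0.3, 0.7, -2.4]
grip_width: 0.62
grip_force: 38.1
```

Run:
```python
from h import *
O=np.array([588.4,136.9]); A=frame(-4.6)
go(*(O+A@np.array([0,47.5])),182,85.4)
c=cam("wrist"); P=cloud(c); hsv=cv2.cvtColor(c["color"],cv2.COLOR_RGB2HSV); ok=np.isfinite(P[...,0])
l=(P[...,:2]-O)@A
m=(cv2.inRange(hsv,(100,110,40),(125,255,255))>0)&ok&(P[...,2]>142)&(P[...,2]<152)&(l[...,1]>70); q=l[m];print("rack top",len(q),np.percentile(q,[.5,50,99.5],axis=0).round(1).tolist(),np.percentile(P[m][:,2],[5,50,95]).round(1))
s=ok&(P[...,2]>108)&(P[...,2]<118)&(abs(l[...,0])<30)&(l[...,1]>118)&(l[...,1]<150); print("stop",np.percentile(l[s],[1,50,99],axis=0).round(1).tolist(),s.sum())
save(c,"w6",1.25)
```

```text
t 12.8 offset [0.36, -0.06, 0.39] rot [0.13, -0.05, 0.06] tcp [592.6 180.6 185.9] F [-0.3  0.7 -2.4] w 53.0 gf 38.1
rack top 1390 [[-29.7, 114.2], [1.8, 115.7], [30.3, 117.1]] [146.6 147.8 148.9]
stop [[-29.3, 124.0], [0.4, 129.5], [29.4, 135.0]] 3218
```

Emit:
{"op": "step_arm", "data": {"plan": [{"offset": [0.2, -0.06, 0.1], "rot": [0.1, 0, 0], "gripper": 4.8}, {"offset": [0.46, -0.06, 0.3], "rot": [0.1, 0, 0], "gripper": 4.8}, {"offset": [0.46, -0.06, 0.4], "rot": [0.1, 0, 0], "gripper": 4.8}, {"offset": [0.46, -0.06, 0.5], "rot": [0.1, 0, 0], "gripper": 4.8}, {"offset": [0.46, -0.06, 0.6], "rot": [0.1, 0, 0], "gripper": 4.8}, {"offset": [0.46, -0.06, 0.6], "rot": [0.1, 0, 0], "gripper": 4.8}, {"offset": [0.46, -0.06, 0.6], "rot": [0.1, 0, 0], "gripper": 4.8}]}}

```text
time_s: 13.55
eef_pos: [592.0, 185.2, 179.8]
ee_rot: [-0.0, 0.735, 0.679, 0.0]
force: [-4.3, 0.4, 5.3]
grip_width: 0.616
grip_force: 38.6
```

Run:
```python
from h import *
O=np.array([588.4,136.9]); A=frame(-4.6)
go(*(O+A@np.array([0,47.5])),182,85.4)
c=cam("wrist"); P=cloud(c); hsv=cv2.cvtColor(c["color"],cv2.COLOR_RGB2HSV); ok=np.isfinite(P[...,0])
l=(P[...,:2]-O)@A
m=(cv2.inRange(hsv,(100,110,40),(125,255,255))>0)&ok&(P[...,2]>138)&(P[...,2]<150)&(l[...,1]>70); q=l[m];print("rack top",len(q),np.percentile(q,[.5,50,99.5],axis=0).round(1).tolist(),np.percentile(P[m][:,2],[5,50,95]).round(1))
s=ok&(P[...,2]>108)&(P[...,2]<118)&(abs(l[...,0])<30)&(l[...,1]>118)&(l[...,1]<150); print("stop",np.percentile(l[s],[1,50,99],axis=0).round(1).tolist(),s.sum())
```

```text
t 13.55 offset [-0.09, 0.03, -0.22] rot [-0.03, -0.05, 0.06] tcp [592.  185.2 179.8] F [-4.3  0.4  5.3] w 52.6 gf 38.6
rack top 1369 [[-30.9, 118.8], [0.7, 120.2], [29.2, 121.7]] [140.6 141.7 142.8]
stop [[-29.4, 124.2], [0.2, 129.7], [29.3, 135.1]] 3392
```

Emit:
{"op": "step_arm", "data": {"plan": [{"offset": [0, 0, 0], "rot": [0, 0, 0], "gripper": 6}, {"offset": [0, 0, 0], "rot": [0, 0, 0], "gripper": 7.5}, {"offset": [0, 0, 0], "rot": [0, 0, 0], "gripper": 8.5}, {"offset": [0, 0, 0], "rot": [0, 0, 0], "gripper": 8.5}, {"offset": [0, 0, 0], "rot": [0, 0, 0], "gripper": 8.5}, {"offset": [0, 0, -1.5], "rot": [0, 0, 0], "gripper": 8.5}, {"offset": [0, 0, -4], "rot": [0, 0, 0], "gripper": 8.5}, {"offset": [0, 0, -7], "rot": [0, 0, 0], "gripper": 8.5}, {"offset": [0, 0, -11], "rot": [0, 0, 0], "gripper": 8.5}, {"offset": [0, 0, -11], "rot": [0, 0, 0], "gripper": 8.5}, {"offset": [0, 0, -11], "rot": [0, 0, 0], "gripper": 8.5}]}}

```text
time_s: 14.7
eef_pos: [592.1, 185.0, 289.5]
ee_rot: [-0.0, 0.735, 0.679, 0.0]
force: [-0.2, -0.0, -0.8]
grip_width: 0.995
grip_force: 0.0
```

Run:
```python
from h import *
O=np.array([588.4,136.9]); A=frame(-4.6)
c=cam("wrist"); save(c,"w7",1.25)
P=cloud(c); hsv=cv2.cvtColor(c["color"],cv2.COLOR_RGB2HSV); ok=np.isfinite(P[...,0])
l=(P[...,:2]-O)@A
m=(cv2.inRange(hsv,(100,110,40),(125,255,255))>0)&ok&(P[...,2]>138)&(P[...,2]<150)&(l[...,1]>70); q=l[m];print("rack top",len(q),np.percentile(q,[.5,50,99.5],axis=0).round(1).tolist(),np.percentile(P[m][:,2],[5,50,95]).round(1))
s=ok&(P[...,2]>108)&(P[...,2]<118)&(abs(l[...,0])<30)&(l[...,1]>122.5)&(l[...,1]<150); print("stop",np.percentile(l[s],[1,50,99],axis=0).round(1).tolist(),s.sum())
# grip target at q=0.080: first grip was at TCP (504.3,112.7); moved -80.2 along shaker y
g=np.array([504.0,112.3])+A@np.array([0,-80.2]); print(g,(g-O)@A)
go(*g,290,85.4); go(*g,160,85.4)
```

```text
rack top 342 [[-29.9, 118.9], [-3.9, 120.4], [28.0, 121.8]] [140.4 141.7 142.8]
stop [[-29.6, 124.2], [-0.1, 129.6], [29.4, 134.4]] 1007
[497.56804627  32.35833395] [ -82.1552438  -111.48954962]
t 14.75 offset [-15.96, -8.19, -0.16] rot [-0.11, -0.02, 0.06] tcp [591.9 185.  288.3] F [-0.2  0.4  0.8] w 84.5 gf 0.0
t 14.75 offset [-15.96, -8.17, 12.84] rot [-0.11, -0.02, 0.06] tcp [591.9 185.  288.3] F [-0.2  0.4  0.8] w 84.5 gf 0.0
```

View pics/w7.png

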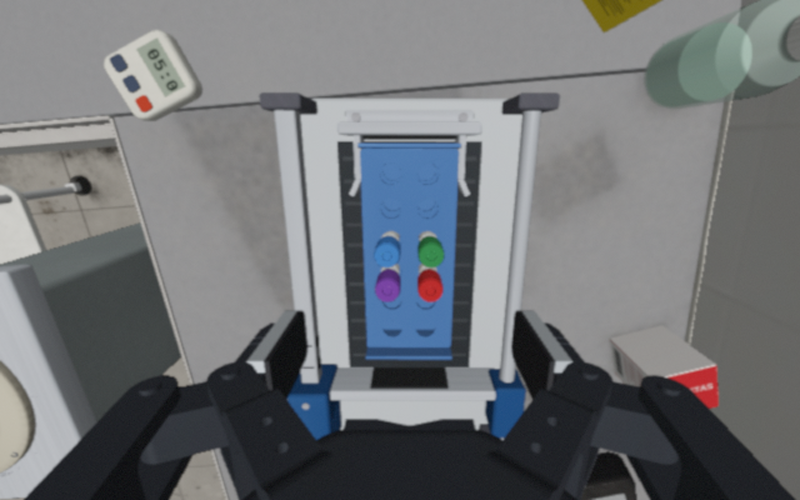

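The view shows the rack upright and square, its far end at (410,145) between the guides and its near end at (408,355), with the bar clear behind. Next I grip the sleeve.

Emit:
{"op": "step_arm", "data": {"plan": [{"offset": [-16, -8.2, 0], "rot": [-0.1, 0, 0], "gripper": 8.5}, {"offset": [-16, -8.2, 0], "rot": [-0.1, 0, 0], "gripper": 8.5}, {"offset": [-16, -8.2, 0], "rot": [-0.1, 0, 0], "gripper": 8.5}, {"offset": [-16, -8.2, 0], "rot": [-0.1, 0, 0], "gripper": 8.5}, {"offset": [-16, -8.2, 2], "rot": [-0.1, 0, 0], "gripper": 8.5}, {"offset": [-16, -8.2, 6], "rot": [-0.1, 0, 0], "gripper": 8.5}, {"offset": [-16, -8.2, 7], "rot": [-0.1, 0, 0], "gripper": 8.5}, {"offset": [-16, -8.2, 7], "rot": [-0.1, 0, 0], "gripper": 8.5}, {"offset": [-16, -8.2, 7], "rot": [-0.1, 0, 0], "gripper": 8.5}]}}

```text
time_s: 15.65
eef_pos: [498.1, 32.1, 219.9]
ee_rot: [0.0, 0.734, 0.679, 0.001]
force: [-0.6, 0.3, 0.3]
grip_width: 0.994
grip_force: 0.0
```

Run:
```python
from h import *
O=np.array([588.4,136.9]); A=frame(-4.6)
c=cam("wrist"); P=cloud(c); hsv=cv2.cvtColor(c["color"],cv2.COLOR_RGB2HSV); l=(P[...,:2]-O)@A
blue=cv2.inRange(hsv,(100,120,40),(125,255,255))>0
org=cv2.inRange(hsv,(8,150,120),(22,255,255))>0
for n,m in (("sleeve",blue&(P[...,2]>124)&(P[...,2]<131)&(l[...,0]<-50)),("btn",org)):
    m&=np.isfinite(P[...,0]);q=l[m];print(n,len(q),np.percentile(q,[1,50,99],axis=0).round(1).tolist() if len(q) else 0)
go(497.6,32.4,160,85.4)
```

```text
sleeve 5096 [[-96.6, -135.1], [-81.0, -98.6], [-66.1, -68.1]]
btn 533 [[-108.3, -123.6], [-103.4, -109.8], [-99.1, -99.5]]
t 15.7 offset [0.02, -0.08, 6.03] rot [0.16, -0.02, 0.08] tcp [498.2  32.1 220.3] F [0.6 0.4 0.5] w 85.3 gf 0.0
```

Emit:
{"op": "step_arm", "data": {"plan": [{"offset": [0, -0.1, 3], "rot": [0.1, 0, 0.1], "gripper": 8.5}, {"offset": [0, -0.1, 5], "rot": [0.1, 0, 0.1], "gripper": 8.5}, {"offset": [0, -0.1, 6], "rot": [0.1, 0, 0.1], "gripper": 8.5}, {"offset": [0, -0.1, 6], "rot": [0.1, 0, 0.1], "gripper": 7}, {"offset": [0, -0.1, 6], "rot": [0.1, 0, 0.1], "gripper": 6}, {"offset": [0, -0.1, 6], "rot": [0.1, 0, 0.1], "gripper": 5}, {"offset": [0, -0.1, 6], "rot": [0.1, 0, 0.1], "gripper": 4.5}, {"offset": [0, -0.1, 6], "rot": [0.1, 0, 0.1], "gripper": 3}, {"offset": [0, -0.1, 6], "rot": [0.1, 0, 0.1], "gripper": 3}, {"offset": [0, -0.1, 6], "rot": [0.1, 0, 0.1], "gripper": 3}, {"offset": [0, -0.1, 6], "rot": [0.1, 0, 0.1], "gripper": 3}], "squeeze": 30}}

```text
time_s: 16.8
eef_pos: [497.8, 32.0, 160.1]
ee_rot: [0.001, 0.735, 0.678, 0.001]
force: [4.5, 0.9, 4.0]
grip_width: 0.405
grip_force: 34.7
```

Run:
```python
from h import *
O=np.array([588.4,136.9]); A=frame(-4.6)
go(497.6,32.4,160,85.4); print((sense()["eef_pos"][:2]-O)@A)
```

```text
t 16.8 offset [0.04, -0.03, 0.01] rot [0.18, -0.0, 0.01] tcp [497.8  32.  160.1] F [4.5 0.9 4. ] w 34.6 gf 34.7
[ -81.85917831 -111.84286493]
```

Emit:
{"op": "step_arm", "data": {"plan": [{"offset": [0.3, 0, 0], "rot": [0, 0, 0], "gripper": 3}, {"offset": [0.8, 0, 0], "rot": [0, 0, 0], "gripper": 3}, {"offset": [1.4, 0, 0], "rot": [0, 0, 0], "gripper": 3}, {"offset": [2, 0, 0], "rot": [0, 0, 0], "gripper": 3}, {"offset": [2.5, 0, 0], "rot": [0, 0, 0], "gripper": 3}, {"offset": [3, 0, 0], "rot": [0, 0, 0], "gripper": 3}, {"offset": [3.4, 0, 0], "rot": [0, 0, 0], "gripper": 3}, {"offset": [3.7, 0, 0], "rot": [0, 0, 0], "gripper": 3}, {"offset": [3.9, 0, 0], "rot": [0, 0, 0], "gripper": 3}, {"offset": [4, 0, 0], "rot": [0, 0, 0], "gripper": 3}, {"offset": [4, 0, 0], "rot": [0, 0, 0], "gripper": 3}, {"offset": [4, 0, 0], "rot": [0, 0, 0], "gripper": 3}]}}

```text
time_s: 18.0
eef_pos: [501.1, 71.8, 160.1]
ee_rot: [0.001, 0.735, 0.678, 0.001]
force: [5.5, -1.0, 3.6]
grip_width: 0.411
grip_force: 34.8
```

Run:
```python
from h import *
O=np.array([588.4,136.9]); A=frame(-4.6)
go(497.6,32.4,160,85.4); print((sense()["eef_pos"][:2]-O)@A)
```

```text
t 18.0 offset [-3.95, -0.03, 0.01] rot [0.17, -0.0, 0.01] tcp [501.1  71.8 160.1] F [ 5.5 -1.   3.6] w 35.1 gf 34.8
[-81.83011411 -71.92899641]
```

Emit:
{"op": "step_arm", "data": {"plan": [{"offset": [0, 0, 0], "rot": [0, 0, 0], "gripper": 4}, {"offset": [0, 0, 0], "rot": [0, 0, 0], "gripper": 4.5}, {"offset": [0, 0, 0], "rot": [0, 0, 0], "gripper": 6}, {"offset": [0, 0, 0], "rot": [0, 0, 0], "gripper": 8.5}, {"offset": [0, 0, 0], "rot": [0, 0, 0], "gripper": 8.5}, {"offset": [0, 0, 0], "rot": [0, 0, 0], "gripper": 8.5}, {"offset": [0, 0, -3], "rot": [0, 0, 0], "gripper": 8.5}, {"offset": [0, 0, -7], "rot": [0, 0, 0], "gripper": 8.5}, {"offset": [0, 0, -11], "rot": [0, 0, 0], "gripper": 8.5}, {"offset": [-4, 3, -15], "rot": [0, 0, 0], "gripper": 8.5}, {"offset": [-8, 3, -18], "rot": [0, 0, 0], "gripper": 8.5}, {"offset": [-8, 3, -18], "rot": [0, 0, 0], "gripper": 8.5}]}}

```text
time_s: 19.2
eef_pos: [524.3, -13.0, 342.1]
ee_rot: [0.002, 0.736, 0.677, 0.001]
force: [-0.7, -0.3, 0.6]
grip_width: 0.994
grip_force: 0.0
```

Run:
```python
from h import *
O=np.array([588.4,136.9]); A=frame(-4.6)
c=cam("wrist"); save(c,"w8",1.25)
P=cloud(c); hsv=cv2.cvtColor(c["color"],cv2.COLOR_RGB2HSV); ok=np.isfinite(P[...,0]); l=(P[...,:2]-O)@A; z=P[...,2]
blue=cv2.inRange(hsv,(100,110,40),(125,255,255))>0
org=cv2.inRange(hsv,(8,150,120),(22,255,255))>0
for n,m in (("sleeve",blue&(z>124)&(z<131)&(l[...,0]<-50)&(l[...,0]>-110)),("btn",org),("rack",blue&(abs(l[...,0])<40)&(z>136)&(z<150)),("bar",(abs(l[...,0])<45)&(z>112)&(z<124)&(l[...,1]<0)&(l[...,1]>-60))):
    q=l[m&ok];print(n,len(q),np.percentile(q,[1,50,99],axis=0).round(1).tolist() if len(q) else 0)
go(497.6,32.4,160,85.4)
```

```text
sleeve 2482 [[-96.3, -96.3], [-80.2, -61.4], [-65.0, -29.2]]
btn 216 [[-108.2, -84.2], [-103.6, -71.8], [-99.7, -60.6]]
rack 403 [[-31.2, -26.4], [-1.5, -25.1], [28.4, -22.9]]
bar 1490 [[-43.7, -40.0], [-0.8, -34.3], [43.7, -25.9]]
t 19.25 offset [4.31, -3.09, 18.14] rot [0.21, 0.04, -0.21] tcp [524.1 -12.9 341.5] F [-0.1 -0.1  1.5] w 85.1 gf 0.0
```

View pics/w8.png

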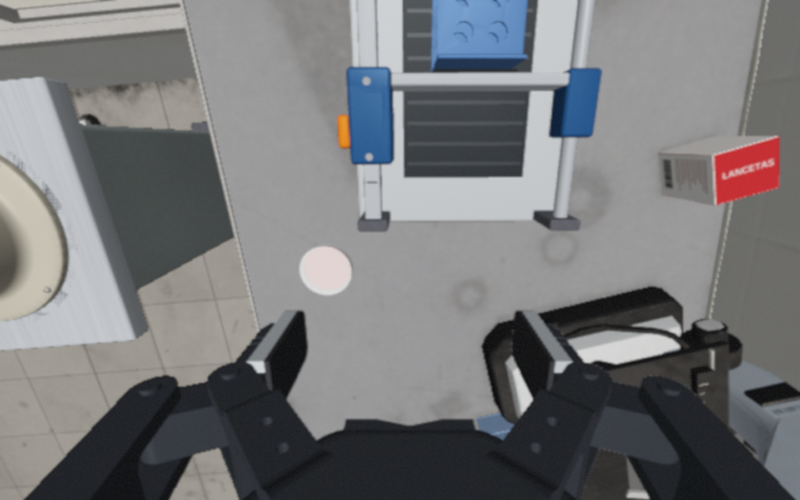

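The final view shows the button fully out at (344,131), at the same stand-out as when locked before. The bar at (480,80) is 40 mm out and snug behind the rack end at (480,60). The petri dish is undisturbed and the gripper is clear, so I hand in.

```bash
python3 -c "
from h import *
print(finish_job())"
```

```text
the job is handed in; nothing more can be done
None
```

The job is handed in at about 19 s of the 69 s allowed: in the last wrist view the rack stood upright and square between the stop's guides, with the bar in the 40 mm hole behind it, the button fully popped out and the gripper clear. The petri dish, dropper bottle and timer were never touched.

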